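# Find the socket lid that is not locked and hold it open

### The arm

A 6-joint arm with a two-finger parallel gripper is mounted at the origin on the work surface. World frame = base frame: x ahead of the robot, y to its left, z up, the work surface at z = 0. Lengths are in mm, angles in rad, forces in N, time in s.
With the tool pointing down it reaches from about 400 to 925 mm from the base axis. Payload 12.5 kg.
Tool frame: the origin (TCP) lies between the finger pads; the fingertips stand 19 mm ahead of it and the grasp point (between the pads) is the TCP (env.nose_length is the distance from the TCP to the fingertips, in mm); z points along the fingers, y is the line along which they close (so a half turn about z gives the same grasp; the last joint's range is limited). The gripper opens to 95 mm and grips with 3 to 60 N. Pads are 20 mm wide; open, the fingers measure 119 mm over their backs; the gripper's body (75 mm by 180 mm) begins 59 mm behind the grasp point.
Start: joints at [1.043, 0.491, 1.559, -0, 1.092, -0.106], TCP at [255.863, 570.247, 207.661] pointing down, gripper open.
Joint ranges: [-3.1, 3.1], [-0.84, 2.19], [0.05, 2.79], [-1.13, 4.28], [0.06, 2.93], [-2.69, 2.69]. Speed limits (rad/s): [2.22, 2.22, 2.79, 3.14, 3.14, 3.14].

### API

Orientations are given as [roll, pitch, yaw] about the fixed x, y, z axes, in that order (R = Rz(yaw) Ry(pitch) Rx(roll)).
In Python, from cell import env gives the robot as it stands. The module is installed in compiled form; this text tells all that it offers.
- The arm moves only by the tool drive_tool, never from a script. Its argument "rows" is a list that holds one entry, the list of rows, each a list of 7 numbers: the shift along the tool's x, y, z scaled (see below), then the turn, a rotation vector about the tool's x, y, z scaled (see below), then the opening, from 0 (shut) to 1 (fully open). In form: [[[tx, ty, tz, ax, ay, az, jaw], ...]]. A call has 1 to 5 rows; each row shifts and turns the commanded pose from where the row before left it, along the tool's axes as they then stand; what a row does not reach is not made up. The controller multiplies each number of a shift by 250 mm and each number of a turn by 180 degrees. A row lasts 1/8 s, in which the tool goes at most 62.5 mm and 10.7 degrees, less where a joint would pass 70% of its speed; a pose out of reach is approached as far as the arm can. A call with a number of a shift or a turn outside -1 to 1 is refused whole. A call with a gripper value outside its range is refused whole. The fingers move at their own pace and stop on an object; the grip force is fixed at half the most. Time passes only in rows, so rows that do not move let the fingers close. It gives the time, the measured TCP pose, the force, the opening and the grip force at its end, in the units of the state.
- env.state(): the state, without advancing time (a new reading comes with each control period).
- env.read_camera(name): name is "side" or "top" or "wrist"; returns a dict with "color" (400x640x3 uint8, blue, green, red), "camera_matrix" (3x3 intrinsics, pixels), "k1" (the pictures are not rectified: a ray, as slopes to the right and down, at radius r is drawn at 1 + k1 r^2 times it, then the intrinsics apply), "pose" (4x4, takes a point from camera to world coordinates). Camera axes: x right, y up, looking along -z (the intrinsics and any distortion apply to the point x, -y, -z); pixel columns grow to the right and rows downward; lengths in mm; the calibration is good to about 2 mm. A picture is of the moment at which its call begins. There is no depth.
- env.job_done(): hands the job in; it is judged then, once.
Trained networks look in a picture, given as the dict that the camera call returned (one of the last four; its "shot" number tells which), for a name from the list of things; names that differ only in an ending like _2 or _b are one class to them, and where a whole thing is asked for, a point or a joint stands for the part that bears it (a point fixed in the world has none). Each returns a list of dicts, best first, with "score" (0 to 1); they miss things now and then, are a little off and sometimes report something else, mostly with a low value. They report only what shows in the picture. A call takes as long as a camera call.
- env.search_frame(name, picture): "at" ([x, y, z] in mm, in the coordinates of the camera as it stood for that picture, good to about 4 mm: the middle of the surface that is visible of it).
- env.place_of(name, picture): "at" ([x, y, z] in mm, in the coordinates of the camera as it stood for that picture, good to about 4 mm: a listed point, or the origin of a listed thing).
The state is a dict: "t": time; "joints": joint angles; "qvel": joint speeds; "tau": joint torques, N m; "eef_pos": TCP position; "tcp_rot": TCP orientation; "ft_force": force on the tool from outside, world axes, zero at the start; "moment": the same for the moment, N m; "opening": opening from 0.0 (shut) to 1.0 (fully open); "grip_force": force on a finger pad.
Only numpy, scipy, OpenCV 4.12 (cv2) and the standard library are available. Lean on these libraries where they do the work, as an engineer would, in place of code of your own. Each camera call takes 0.05 s, during which the arm holds its last target. There are 200 camera calls.

### The job

The three lockable splashproof lids on the dental bench's grey socket box should all be locked, but the latch of one has not caught. Go along the row from the robot's left to its right and press down on each shut lid in turn to feel which one gives; then lift that loose lid by its lip until it stands nearly upright and finish while still holding it there with the fingers, so that a colleague can get at its latch. Leave the screwdriver, jars and bottle where they are.

Things in the scene. Friction and masses are not known exactly. Their poses are not given: they have to be found in the camera images.
- box: Light grey splashproof box with three lidded sockets in a row on top, screwed to the bench: 82 (x) x 226 (y) x 56 mm high. Origin at bench level under the middle socket, 36 mm behind its front face; z up; y along the row, its +y end being the robot's left end; its -x side faces the robot (turned at most 20 degrees). Low screw lugs jut 19 mm from its ends. It does not move.
- socket_a: Socket under lid_a, one of three alike to the eye, 74 mm apart along the box's y, in an order that changes. Origin at bench level under its centre; axes parallel to the box's. Two lids are locked: pressed, they give under 1.5 mm, and they cannot be raised. One, not told which, is loose: it gives 5 mm on its seal (starts at 2 to 3 N, full at 4 to 5 N) and springs back level.
- lid_a (a joint): Lockable lid, rad: 0 shut, 1.57 upright, stop 1.75. Blue slab 66 (x) x 64 (y) x 10 mm, shut its top is 74 mm high. Hinged at its far edge, opens up and away from the robot. A spring shuts it if let go (at the lip 0.5 N near shut, 1.3 N upright).
- lid_a_top (a point): Centre of the top of lid_a, the place to press, 74 mm above the bench when shut.
- lid_a_lip (a point): Grip point in the ridged front lip of lid_a, at mid thickness, 70 mm above the bench when shut. The lip: a tongue 24 mm wide (y), 8 mm thick, jutting 22 mm from the middle of the lid's front edge, free air below. The point is 13.5 mm out from the lid's edge, 8.5 mm from the tip. Pinched by its sides from above with the fingertips, it can turn between them as the lid swings.
- lid_a_hinge (a point): Point on the hinge axis of lid_a (parallel to the box's y), 66 mm above the bench, in the lid's mid plane; shut, the lip point lies 79.5 mm in front of it and 4 mm above it.
- socket_b: Socket under lid_b, one of three alike to the eye, 74 mm apart along the box's y, in an order that changes. Origin at bench level under its centre; axes parallel to the box's. Two lids are locked: pressed, they give under 1.5 mm, and they cannot be raised. One, not told which, is loose: it gives 5 mm on its seal (starts at 2 to 3 N, full at 4 to 5 N) and springs back level.
- lid_b (a joint): Lockable lid, rad: 0 shut, 1.57 upright, stop 1.75. Blue slab 66 (x) x 64 (y) x 10 mm, shut its top is 74 mm high. Hinged at its far edge, opens up and away from the robot. A spring shuts it if let go (at the lip 0.5 N near shut, 1.3 N upright).
- lid_b_top (a point): Centre of the top of lid_b, the place to press, 74 mm above the bench when shut.
- lid_b_lip (a point): Grip point in the ridged front lip of lid_b, at mid thickness, 70 mm above the bench when shut. The lip: a tongue 24 mm wide (y), 8 mm thick, jutting 22 mm from the middle of the lid's front edge, free air below. The point is 13.5 mm out from the lid's edge, 8.5 mm from the tip. Pinched by its sides from above with the fingertips, it can turn between them as the lid swings.
- lid_b_hinge (a point): Point on the hinge axis of lid_b (parallel to the box's y), 66 mm above the bench, in the lid's mid plane; shut, the lip point lies 79.5 mm in front of it and 4 mm above it.
- socket_c: Socket under lid_c, one of three alike to the eye, 74 mm apart along the box's y, in an order that changes. Origin at bench level under its centre; axes parallel to the box's. Two lids are locked: pressed, they give under 1.5 mm, and they cannot be raised. One, not told which, is loose: it gives 5 mm on its seal (starts at 2 to 3 N, full at 4 to 5 N) and springs back level.
- lid_c (a joint): Lockable lid, rad: 0 shut, 1.57 upright, stop 1.75. Blue slab 66 (x) x 64 (y) x 10 mm, shut its top is 74 mm high. Hinged at its far edge, opens up and away from the robot. A spring shuts it if let go (at the lip 0.5 N near shut, 1.3 N upright).
- lid_c_top (a point): Centre of the top of lid_c, the place to press, 74 mm above the bench when shut.
- lid_c_lip (a point): Grip point in the ridged front lip of lid_c, at mid thickness, 70 mm above the bench when shut. The lip: a tongue 24 mm wide (y), 8 mm thick, jutting 22 mm from the middle of the lid's front edge, free air below. The point is 13.5 mm out from the lid's edge, 8.5 mm from the tip. Pinched by its sides from above with the fingertips, it can turn between them as the lid swings.
- lid_c_hinge (a point): Point on the hinge axis of lid_c (parallel to the box's y), 66 mm above the bench, in the lid's mid plane; shut, the lip point lies 79.5 mm in front of it and 4 mm above it.
- screwdriver: Screwdriver with red handle, 200 mm long, lying on the bench along its x, in front of the box; to be left alone.
- jar_pink: Small porcelain-powder jar with pink label, 36 mm across, 62 mm high, standing behind or beside the box; origin under its base; to be left alone.
- jar_cream: Same jar with cream label, 36 mm across, 62 mm high, standing behind or beside the box; origin under its base; to be left alone.
- dropper: White squeeze bottle with thin spout, 52 mm across, 140 mm high, standing behind or beside the box; origin under its base; to be left alone.

How it is judged (in metres and radians):
On the way, in this order (a step that is already met when the one before it is completed fails the run):
1. the shut lid of the left socket is pressed with the fingers (over 3 N) (((y of socket_a in the frame of box above 0.037 m and contact force between the fingers and socket_a above 3 N and value of joint lid_a below 0.1 rad) or (y of socket_b in the frame of box above 0.037 m and contact force between the fingers and socket_b above 3 N and value of joint lid_b below 0.1 rad) or (y of socket_c in the frame of box above 0.037 m and contact force between the fingers and socket_c above 3 N and value of joint lid_c below 0.1 rad))), for 0.05 s.
2. the shut lid of the middle socket is pressed with the fingers (over 3 N) (((y of socket_a in the frame of box between -0.037 and 0.037 m and contact force between the fingers and socket_a above 3 N and value of joint lid_a below 0.1 rad) or (y of socket_b in the frame of box between -0.037 and 0.037 m and contact force between the fingers and socket_b above 3 N and value of joint lid_b below 0.1 rad) or (y of socket_c in the frame of box between -0.037 and 0.037 m and contact force between the fingers and socket_c above 3 N and value of joint lid_c below 0.1 rad))), for 0.05 s.
3. the shut lid of the right socket is pressed with the fingers (over 3 N) (((y of socket_a in the frame of box below -0.037 m and contact force between the fingers and socket_a above 3 N and value of joint lid_a below 0.1 rad) or (y of socket_b in the frame of box below -0.037 m and contact force between the fingers and socket_b above 3 N and value of joint lid_b below 0.1 rad) or (y of socket_c in the frame of box below -0.037 m and contact force between the fingers and socket_c above 3 N and value of joint lid_c below 0.1 rad))), for 0.05 s.
At the end, for the whole second after the job is handed in: The loose lid is held by the fingers, still, more than 60 degrees open, against its spring; the screwdriver, jars and bottle are within 30 mm of where they were, jars and bottle upright (((value of joint lid_a above 1.05 rad and velocity of joint lid_a between -0.15 and 0.15 rad/s and contact force between the fingers and socket_a above 0.3 N) or (value of joint lid_b above 1.05 rad and velocity of joint lid_b between -0.15 and 0.15 rad/s and contact force between the fingers and socket_b above 0.3 N) or (value of joint lid_c above 1.05 rad and velocity of joint lid_c between -0.15 and 0.15 rad/s and contact force between the fingers and socket_c above 0.3 N)) and distance of each of screwdriver, jar_pink, jar_cream, dropper from where it was at the start of the episode below 0.03 m and angle between each of jar_pink, jar_cream, dropper's own z axis and vertical below 0.3 rad); the arm keeps its last pose, push and grip.
It fails at once if the screwdriver, a jar or the bottle is moved (over 30 mm) (distance of any of screwdriver, jar_pink, jar_cream, dropper from where it was at the start of the episode above 0.03 m).
It also fails if it takes over 48 s, if anything falls off the work surface, if the arm or the gripper's body presses on something with over 40 N, if the wrist force passes 120 N, or if a joint passes its speed limit or range.

## Working session

There is one attempt and no reset: what is moved stays moved. The work goes in short steps, Python scripts to look and compute and a tool call to move; the robot and the scene stay as the last step left them, time stands still between calls to the robot, and variables do not carry over. Pictures are saved under pics/ and viewed, at most 10 in all, crops included, and the job is handed in when it is done.

Besides the shell and the picture viewer there is one more tool, called after ">>>" by a JSON object that holds its "name" and its "arguments", one argument or row to a line. drive_tool: Moves the arm, as the interface text tells. Its arguments: {"type":"object","properties":{"rows":{"type":"array","items":{"type":"array","items":{"type":"array","items":{"type":"number","minimum":-1,"maximum":1}}}}},"required":["rows"]}

```bash
mkdir -p pics
cat > h.py <<'E'
import numpy as np, cv2
from cell import env
def W(p,at): P=np.array(p["pose"]); return P[:3,:3]@np.array(at)+P[:3,3]
def pix(p,w):
    P=np.array(p["pose"]); c=P[:3,:3].T@(np.array(w)-P[:3,3]); s=np.array([c[0],-c[1]])/-c[2]
    s=s*(1+p["k1"]*(s@s)); K=np.array(p["camera_matrix"]); return K[0,0]*s[0]+K[0,2],K[1,1]*s[1]+K[1,2]
E
python3 - <<'E'
from h import *
s=env.state(); print(s["t"],s["eef_pos"],s["tcp_rot"],s["ft_force"],s["opening"])
for c in ("top","side"):
    p=env.read_camera(c); cv2.imwrite(f"pics/{c}0.png",p["color"])
    for n in ("box","lid_a_top","lid_a_lip","lid_a_hinge","screwdriver","jar_pink","jar_cream","dropper"):
        for d in env.place_of(n,p)[:4]:
            w=W(p,d["at"]); print(c,n,round(d["score"],2),w.round(0),np.round(pix(p,w)))
E
```

```text
0.0 [255.72721017 570.0170985  207.06697488] [-3.14052783e+00 -1.32908231e-04  2.71979358e+00] [-0.67264278  0.46181056 -0.10490129] 1.0046750678337797
top lid_a_top 0.8 [579. -66.  72.] [351. 200.]
top lid_a_hinge 0.9 [608. -69.  64.] [352. 186.]
top screwdriver 0.82 [427.  54.  -4.] [293. 270.]
top jar_cream 0.64 [732. 118.  -4.] [265. 133.]
top jar_cream 0.21 [576. -61.   2.] [346. 203.]
top dropper 0.8 [ 654. -211.    0.] [412. 168.]
side box 0.8 [580.   9.  -1.] [318. 229.]
side box 0.36 [524.  82.  73.] [337. 226.]
side lid_a_top 0.84 [574. -67.  74.] [332. 180.]
side lid_a_lip 0.97 [530. -65.  71.] [353. 185.]
side lid_a_hinge 0.85 [613. -63.  68.] [314. 181.]
side screwdriver 0.72 [425.  53.  -4.] [389. 259.]
side jar_pink 0.76 [731. -39.  -1.] [261. 203.]
side jar_cream 0.89 [729. 115.  -0.] [230. 245.]
side dropper 0.58 [ 659. -218.    5.] [315. 168.]
```

View pics/top0.png

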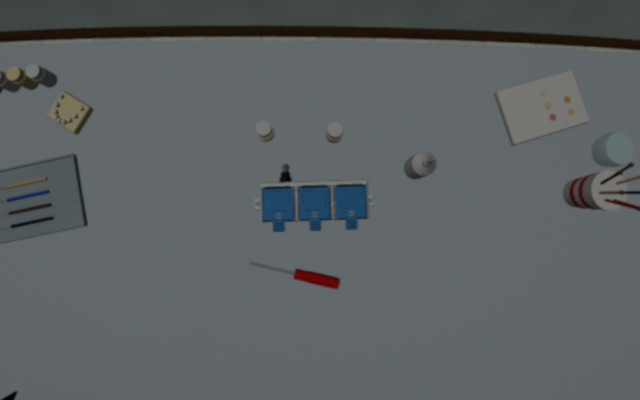

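View pics/side0.png

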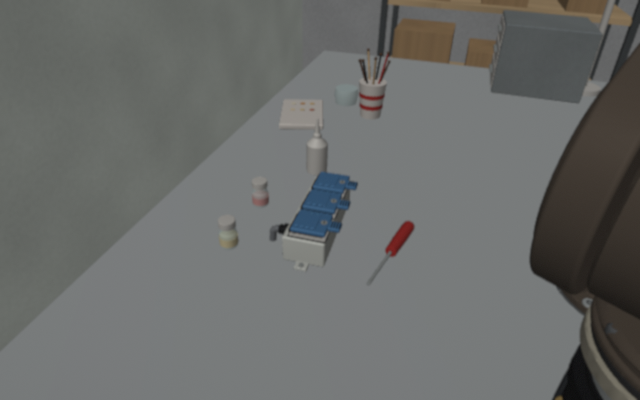

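Run:
```python
from h import *
for c in ("top","side"):
    p=env.read_camera(c)
    for n in ("lid_a","lid_b","lid_c"):
      for k in ("_top","_lip","_hinge"):
        print(c,n+k,[(round(d["score"],2),W(p,d["at"]).round(0)) for d in env.place_of(n+k,p)[:4]])
```

```text
top lid_a_top [(0.88, array([578., -68.,  73.]))]
top lid_a_lip [(0.58, array([529., -68.,  64.]))]
top lid_a_hinge [(0.61, array([606., -66.,  64.]))]
top lid_b_top [(0.8, array([571.,  84.,  74.]))]
top lid_b_lip [(0.88, array([526.,  82.,  73.]))]
top lid_b_hinge [(0.62, array([606.,  80.,  69.])), (0.36, array([606., -64.,  63.]))]
top lid_c_top [(0.84, array([572.,   9.,  76.]))]
top lid_c_lip [(0.92, array([527.,   9.,  70.]))]
top lid_c_hinge [(0.68, array([604.,  10.,  67.])), (0.45, array([572.,   9.,  -1.]))]
side lid_a_top []
side lid_a_lip [(0.72, array([572.,  80.,   1.])), (0.69, array([527., -69.,  72.]))]
side lid_a_hinge [(0.74, array([614., -64.,  65.])), (0.63, array([571.,  84.,  78.]))]
side lid_b_top [(0.62, array([572.,  83.,  79.]))]
side lid_b_lip []
side lid_b_hinge [(0.93, array([609.,  81.,  62.]))]
side lid_c_top [(0.6, array([578.,   6.,  75.]))]
side lid_c_lip [(0.78, array([528.,   9.,  69.]))]
side lid_c_hinge [(0.88, array([610.,   8.,  61.]))]
```

The top view shows the box with its three blue lids at about (278,204), (314,203) and (350,201). Lips point at the robot, with the screwdriver in front and the jars and dropper behind; the network points agree. I'll turn the tool to line up with the box and shut the fingers.

>>> {"name": "drive_tool", "arguments": {
  "rows": [
    [[0,0,0,0,0,-0.0475,0],[0,0,0,0,0,-0.0475,0],[0,0,0,0,0,-0.0475,0],[0,0,0,0,0,0,0]]
  ]
}}

```text
t: 2.4
eef_pos: [255.9, 570.2, 207.7]
tcp_rot: [3.141, 0.0, -3.117]
ft_force: [0.1, 0.0, 0.7]
opening: 0.639
grip_force: 0.0
```

```bash
cat >> h.py <<'E'
from scipy.spatial.transform import Rotation as Ro
def to(x,y,z,yaw=None):
    s=env.state(); R=Ro.from_euler("xyz",s["tcp_rot"]); d=np.array([x,y,z])-s["eef_pos"]
    print("t",round(s["t"],2),"tcp",np.round(s["eef_pos"],1),"rpy",np.round(s["tcp_rot"],3),"F",np.round(s["ft_force"],1),"op",round(s["opening"],2),"q",np.round(s["joints"],2))
    print("move mm",R.inv().apply(d).round(1),"units",(R.inv().apply(d)/250).round(4))
E
python3 -c "
from h import *
to(572,83,150)"
```

```text
t 2.4 tcp [255.9 570.2 207.7] rpy [ 3.141  0.    -3.117] F [0.1 0.  0.7] op 0.64 q [ 1.04  0.49  1.56  0.    1.09 -0.55]
move mm [-303.9 -495.    57.6] units [-1.2157 -1.9798  0.2305]
```

>>> {"name": "drive_tool", "arguments": {
  "rows": [
    [[-0.12,-0.198,0,0,0,0,0],[-0.12,-0.198,0,0,0,0,0],[-0.12,-0.198,0,0,0,0,0],[-0.12,-0.198,0,0,0,0,0],[-0.12,-0.198,0,0,0,0,0]]
  ]
}}

```text
t: 3.02
eef_pos: [413.1, 325.1, 207.9]
tcp_rot: [3.141, 0.001, -3.12]
ft_force: [1.2, 0.7, -0.3]
opening: 0.112
grip_force: 0.0
```

>>> {"name": "drive_tool", "arguments": {
  "rows": [
    [[-0.12,-0.198,0,0,0,0,0],[-0.12,-0.198,0,0,0,0,0],[-0.12,-0.198,0,0,0,0,0],[-0.12,-0.198,0,0,0,0,0],[-0.12,-0.198,0,0,0,0,0]]
  ]
}}

```text
t: 3.65
eef_pos: [569.5, 81.4, 207.8]
tcp_rot: [3.141, 0.0, -3.12]
ft_force: [0.6, 1.4, 0.7]
opening: 0.007
grip_force: 0.0
```

Run:
```python
from h import *
p=env.read_camera("wrist"); cv2.imwrite("pics/w0.png",p["color"])
for n in ("lid_a","lid_b","lid_c"):
  for k in ("_top","_lip","_hinge"):
    print(n+k,[(round(d["score"],2),W(p,d["at"]).round(0),np.round(pix(p,W(p,d["at"])))) for d in env.place_of(n+k,p)[:2]])
to(572,83,103)
```

```text
lid_a_top [(0.68, array([576., -62.,  73.]), array([182., 194.]))]
lid_a_lip [(0.97, array([524., -66.,  69.]), array([173., 142.]))]
lid_a_hinge [(0.59, array([605., -63.,  66.]), array([186., 219.]))]
lid_b_top [(0.85, array([570.,  82.,  76.]), array([322., 193.])), (0.7, array([575.,  85.,   3.]), array([324., 181.]))]
lid_b_lip [(0.67, array([521.,  83.,  69.]), array([324., 143.]))]
lid_b_hinge [(0.9, array([602.,  93.,  63.]), array([331., 219.]))]
lid_c_top [(0.62, array([573.,  12.,  74.]), array([253., 193.]))]
lid_c_lip [(0.83, array([527.,   4.,  70.]), array([244., 147.]))]
lid_c_hinge [(0.88, array([604.,  13.,  68.]), array([257., 220.])), (0.3, array([525.,  81.,  71.]), array([322., 147.]))]
t 4.15 tcp [568.2  84.2 207.9] rpy [ 3.141  0.    -3.115] F [-0.5  0.2 -0.8] op 0.01 q [ 0.03  0.42  1.69  0.    1.04 -1.57]
move mm [ -3.8  -1.3 104.9] units [-0.015  -0.0051  0.4195]
```

View pics/w0.png

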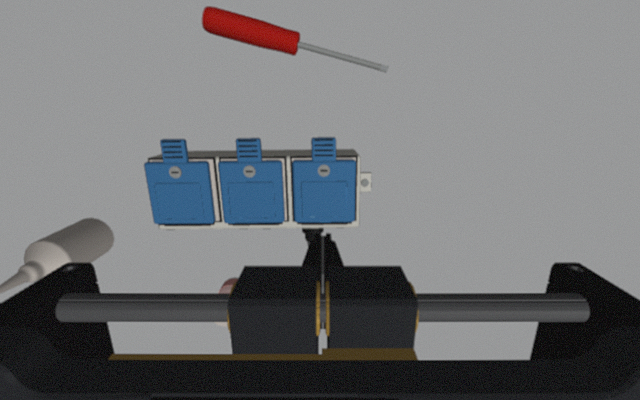

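The wrist view shows the lids' front edges at rows 150–156, level with the tool to about a degree, with lips at (174,150), (249,149) and (324,149). I'll descend on the left lid.

>>> {"name": "drive_tool", "arguments": {
  "rows": [
    [[-0.016,0,0.2,0,0,0,0],[0,0,0.2,0,0,0,0],[0,0,0.028,0,0,0,0],[0,0,0,0,0,0,0]]
  ]
}}

```text
t: 4.65
eef_pos: [573.0, 83.7, 101.6]
tcp_rot: [3.142, 0.001, -3.115]
ft_force: [0.8, 0.5, 0.5]
opening: 0.006
grip_force: 0.0
```

>>> {"name": "drive_tool", "arguments": {
  "rows": [
    [[0,0,0.008,0,0,0,0],[0,0,0,0,0,0,0]]
  ]
}}

```text
t: 4.9
eef_pos: [573.1, 83.4, 99.9]
tcp_rot: [3.142, 0.002, -3.116]
ft_force: [0.3, 0.5, 0.4]
opening: 0.008
grip_force: 0.0
```

>>> {"name": "drive_tool", "arguments": {
  "rows": [
    [[0,0,0.006,0,0,0,0],[0,0,0,0,0,0,0]]
  ]
}}

```text
t: 5.15
eef_pos: [572.6, 83.3, 97.3]
tcp_rot: [3.142, 0.0, -3.116]
ft_force: [0.3, 0.1, -0.0]
opening: 0.006
grip_force: 0.0
```

>>> {"name": "drive_tool", "arguments": {
  "rows": [
    [[0,0,0.008,0,0,0,0],[0,0,0,0,0,0,0]]
  ]
}}

```text
t: 5.4
eef_pos: [572.5, 83.3, 94.9]
tcp_rot: [3.142, -0.0, -3.116]
ft_force: [0.0, -0.4, 0.2]
opening: 0.003
grip_force: 0.0
```

>>> {"name": "drive_tool", "arguments": {
  "rows": [
    [[0,0,0.006,0,0,0,0],[0,0,0,0,0,0,0]]
  ]
}}

```text
t: 5.65
eef_pos: [572.5, 83.3, 93.5]
tcp_rot: [3.142, -0.0, -3.116]
ft_force: [-0.1, 0.3, -0.0]
opening: 0.002
grip_force: 0.0
```

>>> {"name": "drive_tool", "arguments": {
  "rows": [
    [[0,0,0.004,0,0,0,0],[0,0,0,0,0,0,0]]
  ]
}}

```text
t: 5.9
eef_pos: [572.5, 83.3, 92.6]
tcp_rot: [3.142, -0.0, -3.116]
ft_force: [0.3, 0.3, 0.3]
opening: 0.003
grip_force: 0.0
```

>>> {"name": "drive_tool", "arguments": {
  "rows": [
    [[0,0,0.004,0,0,0,0],[0,0,0,0,0,0,0]]
  ]
}}

```text
t: 6.15
eef_pos: [572.6, 83.3, 91.6]
tcp_rot: [3.142, -0.0, -3.116]
ft_force: [-0.0, -0.2, -0.3]
opening: 0.003
grip_force: 0.0
```

>>> {"name": "drive_tool", "arguments": {
  "rows": [
    [[0,0,0.004,0,0,0,0],[0,0,0,0,0,0,0]]
  ]
}}

```text
t: 6.4
eef_pos: [572.5, 83.3, 90.5]
tcp_rot: [3.142, -0.0, -3.116]
ft_force: [-0.4, 0.1, 0.4]
opening: 0.006
grip_force: 0.0
```

>>> {"name": "drive_tool", "arguments": {
  "rows": [
    [[0,0,0.004,0,0,0,0],[0,0,0,0,0,0,0]]
  ]
}}

```text
t: 6.65
eef_pos: [572.6, 83.3, 89.5]
tcp_rot: [3.142, -0.0, -3.116]
ft_force: [-0.5, 0.4, 1.1]
opening: 0.009
grip_force: 0.0
```

>>> {"name": "drive_tool", "arguments": {
  "rows": [
    [[0,0,0.004,0,0,0,0],[0,0,0,0,0,0,0]]
  ]
}}

```text
t: 6.9
eef_pos: [572.5, 83.3, 88.6]
tcp_rot: [3.142, -0.0, -3.116]
ft_force: [0.1, 0.1, -0.1]
opening: 0.005
grip_force: 0.0
```

```bash
python3 -c "
from h import *
print(env.nose_length, env.state()['ft_force'],env.state()['tau'])
p=env.read_camera('side'); c=p['color'][150:270,260:420]; cv2.imwrite('pics/s1.png',cv2.resize(c,(800,600),interpolation=cv2.INTER_CUBIC))"
```

```text
19.0 [ 0.10213164  0.06050513 -0.12784965] [-1.07160689e-03 -5.97995567e+01 -1.92415041e+01 -2.48331693e-02
  6.59782556e-02  3.73814294e-05]
```

View pics/s1.png

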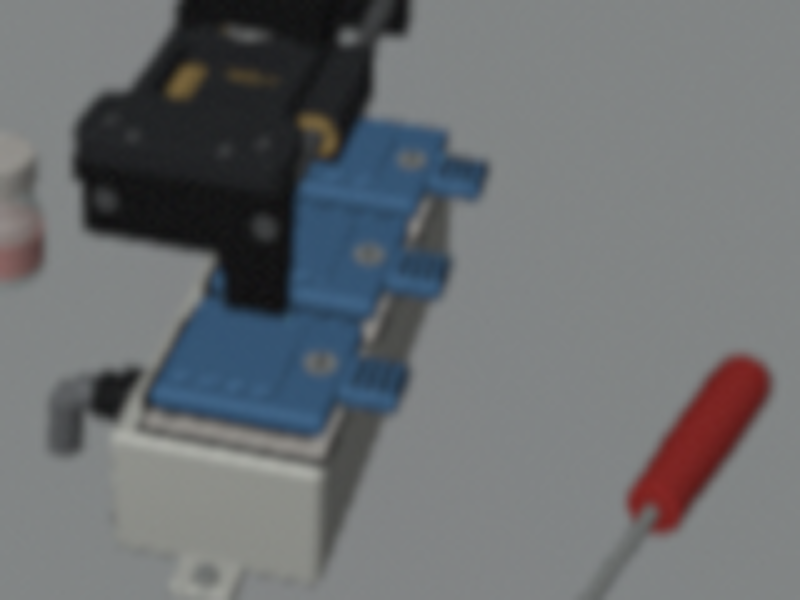

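Run:
```python
from h import *
p=env.read_camera("side"); s=env.state(); e=s["eef_pos"]; print(e, s["joints"])
for dz in (-19,0,30,59,100): 
    u=pix(p,e+[0,0,dz]); print(dz,np.round((np.array(u)-[260,150])*5))
for y in (83,9,-66): print(y,np.round((np.array(pix(p,(574,y,74)))-[260,150])*5))
p=env.read_camera("wrist")
for dz in (-19,0,30): print("wrist",dz,np.round(pix(p,e+[0,0,dz])))
cv2.imwrite("pics/w1.png",p["color"])
```

```text
[572.56005566  83.31006983  88.62676168] [ 3.03140136e-02  5.70766823e-01  1.79274355e+00  9.12385775e-05
  7.78086878e-01 -1.56649065e+00]
-19 [254. 365.]
0 [255. 323.]
30 [255. 255.]
59 [256. 187.]
100 [257.  86.]
83 [251. 354.]
9 [309. 247.]
-66 [361. 153.]
wrist -19 [321. 235.]
wrist 0 [321. 247.]
wrist 30 [321. 272.]
```

View pics/w1.png

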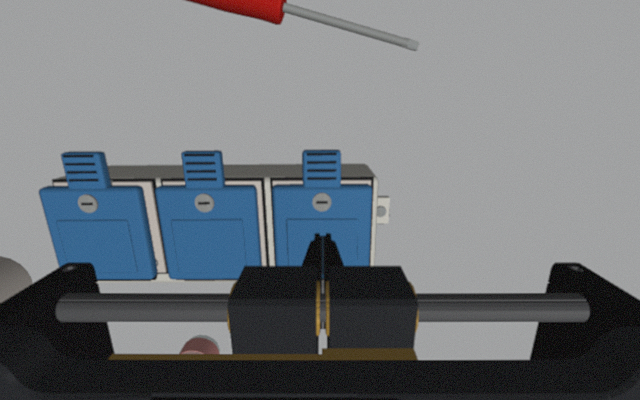

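```bash
python3 - <<'E'
from h import *
p=env.read_camera("wrist"); print(np.round(p["pose"],3).tolist(), p["k1"])
for z in (74,46): print(z,[np.round(pix(p,(x,y,z))).tolist() for x in (541,607) for y in (51,115)])
for n in ("lid_b_top","lid_b_lip","lid_c_lip","lid_b_hinge"): print(n,[(round(d["score"],2),W(p,d["at"]).round(0),np.round(pix(p,W(p,d["at"])))) for d in env.place_of(n,p)[:2]])
E
python3 -c "
import cv2
im=cv2.imread('pics/w1.png');cv2.imwrite('pics/w1c.png',cv2.resize(im[140:300,240:400],(600,600),interpolation=cv2.INTER_CUBIC))"
```

```text
[[-0.026, -0.958, -0.287, 490.434], [1.0, -0.024, -0.008, 81.908], [0.001, -0.287, 0.958, 266.117], [0.0, 0.0, 0.0, 1.0]] -0.00786443610716209
74 [[271.0, 190.0], [373.0, 193.0], [273.0, 283.0], [366.0, 285.0]]
46 [[277.0, 180.0], [367.0, 182.0], [278.0, 264.0], [361.0, 266.0]]
lid_b_top [(0.72, array([572.,  82.,  79.]), array([320., 239.])), (0.67, array([524.,  81.,  70.]), array([320., 163.]))]
lid_b_lip [(0.67, array([522.,  82.,  69.]), array([322., 160.])), (0.47, array([576.,  83.,   4.]), array([321., 209.]))]
lid_c_lip [(0.94, array([526.,   4.,  72.]), array([195., 164.]))]
lid_b_hinge [(0.25, array([576.,  84.,   1.]), array([322., 209.]))]
```

View pics/w1c.png

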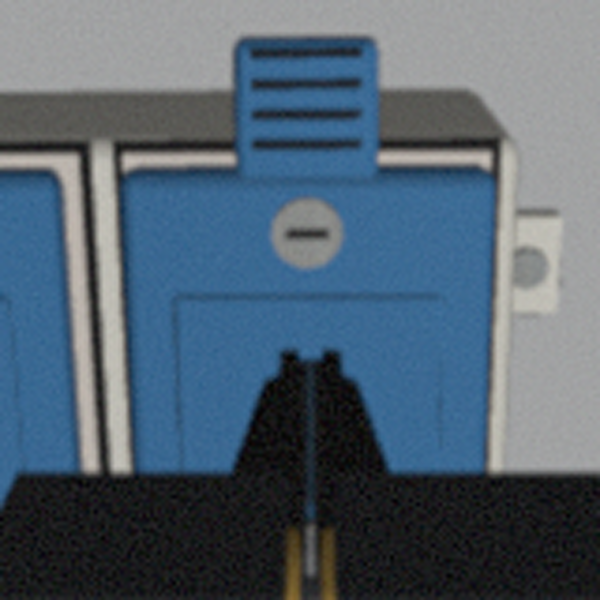

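The side crop shows the shut finger ending near (262,310), but the projected fingertip falls at (254,365). That means the real tip is some 25 mm higher than computed, so it hovers over the lid, which fits the zero force. I'll check numerically.

Run:
```python
from h import *
p=env.read_camera("side"); g=p["color"].astype(int)
for c in (308,311,314): print(c,[(r,g[r,c].tolist()) for r in range(206,228,2)])
e=env.state()["eef_pos"]
print([np.round(pix(p,e+[0,0,d])) for d in (-19,0,10)])
w=env.read_camera("wrist")
print("lips pred",[[np.round(pix(w,(527,y,z))) for y in (-66,8,83)] for z in (74,64,46)])
```

```text
308 [(206, [20, 19, 20]), (208, [19, 18, 19]), (210, [27, 22, 19]), (212, [84, 63, 40]), (214, [113, 83, 53]), (216, [114, 84, 53]), (218, [115, 84, 54]), (220, [115, 85, 54]), (222, [115, 84, 54]), (224, [115, 86, 54]), (226, [119, 88, 56])]
311 [(206, [19, 19, 19]), (208, [18, 17, 17]), (210, [23, 19, 20]), (212, [69, 52, 35]), (214, [110, 81, 52]), (216, [114, 84, 54]), (218, [114, 84, 53]), (220, [114, 84, 53]), (222, [115, 85, 54]), (224, [115, 85, 54]), (226, [117, 86, 55])]
314 [(206, [18, 17, 18]), (208, [21, 22, 21]), (210, [18, 17, 19]), (212, [51, 39, 28]), (214, [106, 79, 50]), (216, [114, 84, 53]), (218, [114, 84, 54]), (220, [114, 84, 53]), (222, [115, 85, 54]), (224, [115, 84, 53]), (226, [113, 83, 53])]
[array([311., 223.]), array([311., 215.]), array([311., 210.])]
lips pred [[array([ 80., 163.]), array([200., 166.]), array([322., 169.])], [array([ 91., 161.]), array([206., 163.]), array([322., 166.])], [array([109., 157.]), array([215., 159.]), array([322., 162.])]]
```

Both checks agree: the real tip is about 25 mm above the lid. I'll keep descending in guarded steps until I feel contact.

>>> {"name": "drive_tool", "arguments": {
  "rows": [
    [[0,0,0.02,0,0,0,0],[0,0,0.02,0,0,0,0],[0,0,0,0,0,0,0]]
  ]
}}

```text
t: 7.78
eef_pos: [572.3, 83.3, 78.1]
tcp_rot: [3.142, -0.001, -3.116]
ft_force: [-0.2, -0.2, 0.6]
opening: 0.005
grip_force: 0.0
```

>>> {"name": "drive_tool", "arguments": {
  "rows": [
    [[0,0,0.012,0,0,0,0],[0,0,0,0,0,0,0]]
  ]
}}

```text
t: 8.02
eef_pos: [572.5, 83.3, 75.4]
tcp_rot: [3.142, -0.0, -3.116]
ft_force: [-1.0, 0.5, -0.2]
opening: 0.006
grip_force: 0.0
```

>>> {"name": "drive_tool", "arguments": {
  "rows": [
    [[0,0,0.012,0,0,0,0],[0,0,0,0,0,0,0]]
  ]
}}

```text
t: 8.28
eef_pos: [572.5, 83.3, 72.5]
tcp_rot: [3.141, -0.0, -3.116]
ft_force: [0.8, -0.6, -0.0]
opening: 0.008
grip_force: 0.0
```

>>> {"name": "drive_tool", "arguments": {
  "rows": [
    [[0,0,0.008,0,0,0,0],[0,0,0,0,0,0,0]]
  ]
}}

```text
t: 8.52
eef_pos: [572.5, 83.3, 70.5]
tcp_rot: [3.142, -0.0, -3.116]
ft_force: [-1.9, -0.3, 0.0]
opening: 0.006
grip_force: 0.0
```

>>> {"name": "drive_tool", "arguments": {
  "rows": [
    [[0,0,0.006,0,0,0,0],[0,0,0,0,0,0,0]]
  ]
}}

```text
t: 8.78
eef_pos: [572.5, 83.3, 69.0]
tcp_rot: [3.142, -0.0, -3.116]
ft_force: [0.2, -0.7, -0.3]
opening: 0.007
grip_force: 0.0
```

>>> {"name": "drive_tool", "arguments": {
  "rows": [
    [[0,0,0.006,0,0,0,0],[0,0,0,0,0,0,0]]
  ]
}}

```text
t: 9.02
eef_pos: [572.6, 83.3, 67.7]
tcp_rot: [3.141, 0.0, -3.116]
ft_force: [-0.5, -0.4, 2.8]
opening: 0.003
grip_force: 1.1
```

Run:
```python
from h import *
p=env.read_camera("side"); g=p["color"].astype(int)
for c in (308,311,314): print(c,[(r,int(g[r,c,0])) for r in range(206,230,1)])
print(env.state()["ft_force"],env.state()["eef_pos"])
cv2.imwrite('pics/s2.png',cv2.resize(p['color'][150:270,260:420],(800,600),interpolation=cv2.INTER_CUBIC))
```

```text
308 [(206, 20), (207, 23), (208, 21), (209, 22), (210, 20), (211, 23), (212, 20), (213, 19), (214, 20), (215, 20), (216, 21), (217, 20), (218, 20), (219, 33), (220, 60), (221, 89), (222, 109), (223, 115), (224, 116), (225, 116), (226, 119), (227, 118), (228, 115), (229, 118)]
311 [(206, 56), (207, 52), (208, 41), (209, 29), (210, 22), (211, 21), (212, 21), (213, 19), (214, 20), (215, 20), (216, 19), (217, 21), (218, 20), (219, 23), (220, 43), (221, 75), (222, 101), (223, 113), (224, 116), (225, 116), (226, 119), (227, 125), (228, 126), (229, 120)]
314 [(206, 48), (207, 49), (208, 41), (209, 29), (210, 19), (211, 22), (212, 16), (213, 21), (214, 19), (215, 20), (216, 20), (217, 22), (218, 17), (219, 19), (220, 28), (221, 55), (222, 86), (223, 109), (224, 115), (225, 115), (226, 114), (227, 113), (228, 113), (229, 112)]
[-0.27303485 -0.44129415  1.89945429] [572.65631818  83.28708608  67.75033703]
```

Contact: about 2–3 N at a reported TCP z of 67.7, so the reported z reads about 25 mm low. I'll press on in small steps to feel the give.

>>> {"name": "drive_tool", "arguments": {
  "rows": [
    [[0,0,0.003,0,0,0,0],[0,0,0,0,0,0,0]]
  ]
}}

```text
t: 9.32
eef_pos: [572.6, 83.3, 66.9]
tcp_rot: [3.142, 0.0, -3.116]
ft_force: [-0.9, 0.4, 3.0]
opening: 0.005
grip_force: 1.3
```

>>> {"name": "drive_tool", "arguments": {
  "rows": [
    [[0,0,0.003,0,0,0,0],[0,0,0,0,0,0,0]]
  ]
}}

```text
t: 9.57
eef_pos: [572.6, 83.3, 66.1]
tcp_rot: [3.142, 0.0, -3.116]
ft_force: [-0.7, 0.8, 3.4]
opening: 0.004
grip_force: 1.4
```

>>> {"name": "drive_tool", "arguments": {
  "rows": [
    [[0,0,0.005,0,0,0,0],[0,0,0,0,0,0,0]]
  ]
}}

```text
t: 9.82
eef_pos: [572.6, 83.3, 64.8]
tcp_rot: [3.142, 0.0, -3.116]
ft_force: [0.1, -0.6, 2.8]
opening: 0.002
grip_force: 1.7
```

>>> {"name": "drive_tool", "arguments": {
  "rows": [
    [[0,0,0.005,0,0,0,0],[0,0,0,0,0,0,0]]
  ]
}}

```text
t: 10.07
eef_pos: [572.6, 83.3, 63.6]
tcp_rot: [3.142, 0.0, -3.116]
ft_force: [0.8, 0.7, 3.4]
opening: 0.007
grip_force: 1.9
```

>>> {"name": "drive_tool", "arguments": {
  "rows": [
    [[0,0,0.005,0,0,0,0],[0,0,0,0,0,0,0]]
  ]
}}

```text
t: 10.32
eef_pos: [572.7, 83.3, 62.6]
tcp_rot: [3.142, 0.0, -3.116]
ft_force: [-2.0, -0.9, 6.7]
opening: 0.001
grip_force: 3.1
```

The left lid gave 5 mm at 3–4 N and then went stiff at 6.7 N, so it is the loose one. The middle and right lids still have to be pressed.

>>> {"name": "drive_tool", "arguments": {
  "rows": [
    [[0,0,0.001,0,0,0,0],[0,0,-0.068,0,0,0,0],[0,-0.148,0,0,0,0,0],[0,-0.148,0,0,0,0,0],[0,0,0,0,0,0,0]]
  ]
}}

```text
t: 10.95
eef_pos: [574.5, 7.5, 79.7]
tcp_rot: [-3.142, 0.0, -3.118]
ft_force: [0.5, 0.4, -0.3]
opening: 0.004
grip_force: 0.0
```

>>> {"name": "drive_tool", "arguments": {
  "rows": [
    [[0,0,0.032,0,0,0,0],[0,0,0.006,0,0,0,0],[0,0,0,0,0,0,0]]
  ]
}}

```text
t: 11.32
eef_pos: [574.3, 10.1, 69.4]
tcp_rot: [3.141, -0.001, -3.115]
ft_force: [-0.3, -0.0, 0.6]
opening: 0.008
grip_force: 0.0
```

>>> {"name": "drive_tool", "arguments": {
  "rows": [
    [[0,0,0.006,0,0,0,0],[0,0,0,0,0,0,0]]
  ]
}}

```text
t: 11.58
eef_pos: [574.5, 9.5, 68.1]
tcp_rot: [3.142, -0.0, -3.115]
ft_force: [-0.8, 0.2, 0.1]
opening: 0.004
grip_force: 0.0
```

>>> {"name": "drive_tool", "arguments": {
  "rows": [
    [[0,0,0.005,0,0,0,0],[0,0,0,0,0,0,0]]
  ]
}}

```text
t: 11.82
eef_pos: [574.6, 9.4, 67.7]
tcp_rot: [3.141, 0.001, -3.116]
ft_force: [-3.1, 0.8, 10.3]
opening: 0.005
grip_force: 4.7
```

>>> {"name": "drive_tool", "arguments": {
  "rows": [
    [[0,0,0.004,0,0,0,0],[0,0,0,0,0,0,0]]
  ]
}}

```text
t: 12.08
eef_pos: [574.6, 9.4, 67.6]
tcp_rot: [3.142, 0.001, -3.116]
ft_force: [-6.0, 1.9, 19.1]
opening: 0.008
grip_force: 9.7
```

The middle lid is rigid (19 N), so it is locked. Next is the right lid.

>>> {"name": "drive_tool", "arguments": {
  "rows": [
    [[0,0,-0.055,0,0,0,0],[0,-0.148,0,0,0,0,0],[0,-0.148,0,0,0,0,0],[0,0,0.034,0,0,0,0],[0,0,0.004,0,0,0,0]]
  ]
}}

```text
t: 12.7
eef_pos: [576.0, -64.3, 69.6]
tcp_rot: [3.141, -0.001, -3.116]
ft_force: [-0.5, 0.1, 0.7]
opening: 0.004
grip_force: 0.0
```

>>> {"name": "drive_tool", "arguments": {
  "rows": [
    [[0,0,0.008,0,0,0,0],[0,0,0.004,0,0,0,0],[0,0,0,0,0,0,0]]
  ]
}}

```text
t: 13.08
eef_pos: [576.4, -63.8, 67.7]
tcp_rot: [3.141, 0.0, -3.115]
ft_force: [-2.7, 1.2, 6.8]
opening: 0.002
grip_force: 3.3
```

>>> {"name": "drive_tool", "arguments": {
  "rows": [
    [[0,0,0.004,0,0,0,0],[0,0,0,0,0,0,0]]
  ]
}}

```text
t: 13.32
eef_pos: [576.4, -63.8, 67.6]
tcp_rot: [3.142, 0.001, -3.115]
ft_force: [-5.0, 2.1, 15.6]
opening: 0.006
grip_force: 8.3
```

The right lid is locked as well (15.6 N), so the left lid is the loose one. I'll rise, go above its lip and open the fingers to about 45 mm.

>>> {"name": "drive_tool", "arguments": {
  "rows": [
    [[0,0,-0.2,0,0,0,0.45],[0.095,0.2,0,0,0,0,0.45],[0.095,0.2,0,0,0,0,0.45],[0,0.188,0,0,0,0,0.45],[0,0,0,0,0,0,0.45]]
  ]
}}

```text
t: 13.95
eef_pos: [524.6, 84.1, 116.5]
tcp_rot: [3.141, 0.001, -3.111]
ft_force: [0.0, -0.5, 0.4]
opening: 0.432
grip_force: 0.0
```

Run:
```python
from h import *
for c in ("wrist","side","top"):
  p=env.read_camera(c)
  for n in ("lid_b_lip","lid_b_hinge"):
    print(c,n,[(round(d["score"],2),W(p,d["at"]).round(0),np.round(pix(p,W(p,d["at"])))) for d in env.place_of(n,p)[:2]])
  if c=="wrist": cv2.imwrite("pics/w2.png",p["color"]); print("pred",[np.round(pix(p,(x,83,z))) for x,z in ((525,70),(525,45))])
to(525,83,78-25)
```

```text
wrist lid_b_lip [(0.98, array([524.,  82.,  70.]), array([318., 220.]))]
wrist lid_b_hinge [(0.44, array([571.,  80.,  76.]), array([315., 280.]))]
pred [array([320., 222.]), array([320., 211.])]
side lid_b_lip [(0.69, array([526.,  79.,  72.]), array([336., 225.])), (0.33, array([730., -42.,   1.]), array([262., 202.]))]
side lid_b_hinge [(0.95, array([605.,  83.,  63.]), array([295., 223.]))]
top lid_b_lip [(0.25, array([580., -67.,  74.]), array([351., 199.]))]
top lid_b_hinge [(0.51, array([603.,  82.,  66.]), array([278., 188.]))]
t 14.4 tcp [525.2  80.4 116.1] rpy [ 3.142 -0.    -3.117] F [-0.1 -0.3  0.6] op 0.45 q [ 0.03  0.48  1.89  0.    0.78 -1.57]
move mm [ 0.2  2.6 63.1] units [0.0007 0.0103 0.2523]
```

View pics/w2.png

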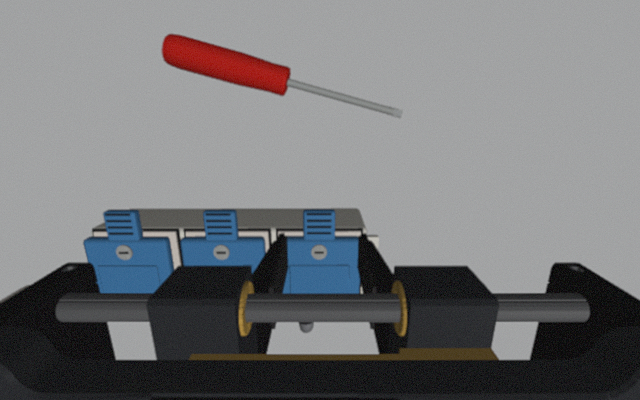

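The wrist view shows the left lip at (319,222), midway between the open fingers (tips near x = 283 and 361). I'll descend straddling it.

>>> {"name": "drive_tool", "arguments": {
  "rows": [
    [[0,0.007,0.1,0,0,0,0.45],[0,0,0.1,0,0,0,0.45],[0,0,0.02,0,0,0,0.45],[0,0,0.016,0,0,0,0.45],[0,0,0,0,0,0,0.45]]
  ]
}}

```text
t: 15.02
eef_pos: [525.4, 82.7, 57.6]
tcp_rot: [3.142, 0.001, -3.116]
ft_force: [0.3, 0.2, -0.0]
opening: 0.449
grip_force: 0.0
```

>>> {"name": "drive_tool", "arguments": {
  "rows": [
    [[0,0,0,0,0,0,0.2],[0,0,0,0,0,0,0],[0,0,0,0,0,0,0],[0,0,0,0,0,0,0]]
  ]
}}

```text
t: 15.52
eef_pos: [525.1, 82.3, 57.3]
tcp_rot: [-3.141, 0.0, -3.116]
ft_force: [-0.9, -5.7, 1.2]
opening: 0.25
grip_force: 30.0
```

Run:
```python
from h import *
p=env.read_camera("side"); cv2.imwrite('pics/s3.png',cv2.resize(p['color'][150:270,260:420],(800,600),interpolation=cv2.INTER_CUBIC))
to(525,83,57)
```

```text
t 15.57 tcp [525.1  82.3  57.4] rpy [-3.141  0.    -3.115] F [-1.4 -5.6  2. ] op 0.25 q [ 0.03  0.57  1.93 -0.    0.64 -1.56]
move mm [0.1 0.7 0.4] units [0.0004 0.0027 0.0015]
```

View pics/s3.png

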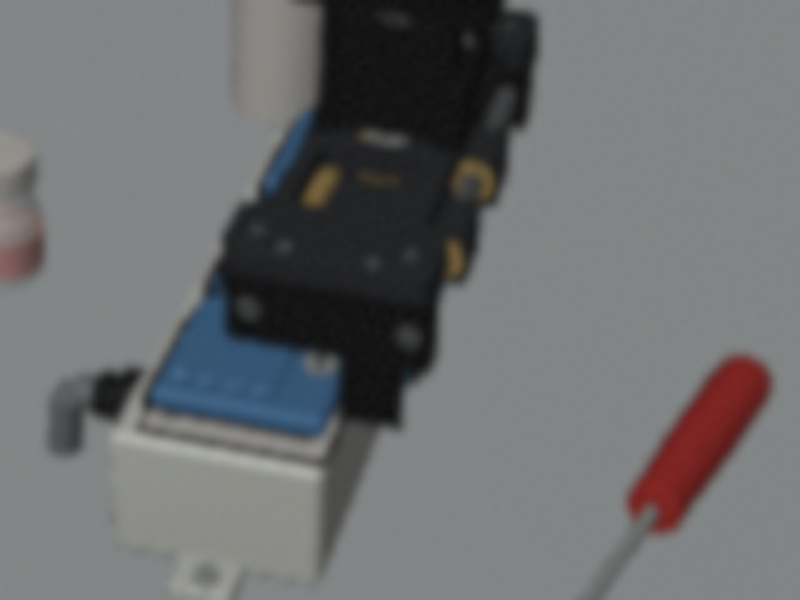

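The side crop shows the fingers on the left lip at about (375,390). The opening of 0.25 is 24 mm, the lip's width, so the grasp is good. I'll now follow the arc about the hinge, starting with 20 degrees.

>>> {"name": "drive_tool", "arguments": {
  "rows": [
    [[-0.003,0,-0.027,0,0,0,0],[-0.005,0,-0.028,0,0,0,0],[-0.008,0,-0.027,0,0,0,0],[-0.009,0,-0.026,0,0,0,0],[0,0,0,0,0,0,0]]
  ]
}}

```text
t: 16.2
eef_pos: [531.4, 82.5, 84.4]
tcp_rot: [-3.141, 0.0, -3.116]
ft_force: [1.4, -5.6, -3.7]
opening: 0.248
grip_force: 30.2
```

>>> {"name": "drive_tool", "arguments": {
  "rows": [
    [[-0.012,0,-0.025,0,0,0,0],[-0.013,0,-0.024,0,0,0,0],[-0.017,0,-0.022,0,0,0,0],[-0.017,0,-0.022,0,0,0,0],[0,0,0,0,0,0,0]]
  ]
}}

```text
t: 16.82
eef_pos: [546.3, 83.1, 107.7]
tcp_rot: [-3.141, 0.0, -3.116]
ft_force: [1.1, -5.5, -4.9]
opening: 0.246
grip_force: 30.0
```

>>> {"name": "drive_tool", "arguments": {
  "rows": [
    [[-0.02,0,-0.019,0,0,0,0],[-0.021,0,-0.018,0,0,0,0],[-0.023,0,-0.015,0,0,0,0],[-0.024,0,-0.014,0,0,0,0],[0,0,0,0,0,0,0]]
  ]
}}

```text
t: 17.45
eef_pos: [568.1, 83.9, 124.1]
tcp_rot: [-3.142, -0.0, -3.116]
ft_force: [-3.1, -5.1, -1.1]
opening: 0.247
grip_force: 30.0
```

>>> {"name": "drive_tool", "arguments": {
  "rows": [
    [[-0.026,0,-0.011,0,0,0,0],[-0.026,0,-0.01,0,0,0,0],[-0.021,0,-0.006,0,0,0,0],[-0.016,0,-0.003,0,0,0,0],[0,0,0,0,0,0,0]]
  ]
}}

```text
t: 18.08
eef_pos: [590.1, 84.5, 131.7]
tcp_rot: [3.142, -0.0, -3.116]
ft_force: [-3.5, -3.5, 1.8]
opening: 0.246
grip_force: 30.0
```

>>> {"name": "drive_tool", "arguments": {
  "rows": [
    [[0,0,0,0,0,0,0],[0,0,0,0,0,0,0],[0,0,0,0,0,0,0],[0,0,0,0,0,0,0]]
  ]
}}

```text
t: 18.58
eef_pos: [589.9, 84.5, 131.7]
tcp_rot: [3.142, -0.0, -3.116]
ft_force: [-3.0, -4.0, 2.4]
opening: 0.243
grip_force: 30.0
```

Run:
```python
from h import *
p=env.read_camera("side"); cv2.imwrite('pics/s4.png',cv2.resize(p['color'][130:250,240:400],(800,600),interpolation=cv2.INTER_CUBIC))
for n in ("lid_b_lip","lid_b_hinge","jar_pink","jar_cream","dropper","screwdriver"): print(n,[(round(d["score"],2),W(p,d["at"]).round(0)) for d in env.place_of(n,p)[:2]])
to(525,83,57)
```

```text
lid_b_lip [(0.63, array([585.,  80., 144.]))]
lid_b_hinge [(0.57, array([609.,  81.,  64.]))]
jar_pink [(0.68, array([730., -38.,   1.]))]
jar_cream [(0.78, array([733., 116.,  -1.]))]
dropper [(0.55, array([ 660., -216.,    2.]))]
screwdriver [(0.58, array([425.,  49.,  -6.]))]
t 18.93 tcp [589.9  84.5 131.7] rpy [ 3.142 -0.    -3.116] F [-2.9 -5.6  2.3] op 0.25 q [ 0.03  0.53  1.71  0.    0.89 -1.57]
move mm [64.9  0.2 74.8] units [0.2596 0.0008 0.2991]
```

View pics/s4.png

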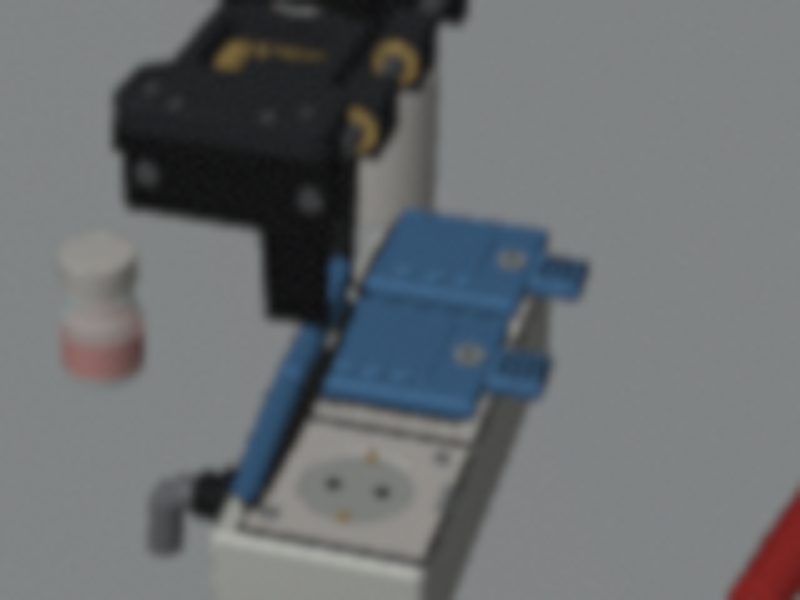

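The crop shows the left lid nearly upright, from its hinge at (240,500) up to the fingers at (310,300), about 75 degrees open. Its socket is exposed, and the other items haven't moved. I'll hand it in.

```bash
python3 -c "
from h import *
print(env.job_done())"
```

```text
the job is handed in; nothing more can be done
None
```

The left lid (lid_b) was the loose one: it gave 5 mm when pressed, while the middle and right lids stayed rigid. The job was handed in at about 19 s with the fingers holding it roughly 75° open and everything else left where it was; no verdict came back.

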